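# Sort the practice eyes by their sliding tubes

## Task

Sort the three practice eyes for the next candidate: stand those whose rear tube is pulled out (the short-sighted ones) on top of the closed aluminium case, and those whose tube is pushed in (the long-sighted ones) inside the open storage box. Set each one down gently and upright, with its whole foot on the case top or the box floor, leave pulled-out tubes out and pushed-in tubes in, and don't disturb or knock over the other things on the desk.

Things in the scene. Friction and masses are not known exactly. Their poses are not given: they have to be found in the camera images.
- eye1_barrel (a point): practice eye 1, upright: black level barrel on a post. Point: barrel centre, on its axis, 85 mm above the centre of the foot's flat underside. x: along the barrel to its rear tube, lens at -x; z up. Barrel 44 mm across, from -33 to +33 mm along x, gripped across from above; 52 mm dial and lens to -51 mm; foot disc 64 mm across; clear beside the post 20 to 59 mm up. 111 mm high, 0.3 to 0.55 kg
- eye1_tube (a joint): how far practice eye 1's rear tube is drawn out, m. 0 = in: black 41 mm cap against the barrel, its end 44 mm behind the barrel's centre; 0.040 = fully out: 40 mm of bright ringed tube, 36 mm across, shows between barrel and cap. Starts clearly out (26 to 36 mm) or in (0 to 4 mm). Slides at 5 N, stays where left
- eye2_barrel (a point): practice eye 2, upright: black level barrel on a post. Point: barrel centre, on its axis, 85 mm above the centre of the foot's flat underside. x: along the barrel to its rear tube, lens at -x; z up. Barrel 44 mm across, from -33 to +33 mm along x, gripped across from above; 52 mm dial and lens to -51 mm; foot disc 64 mm across; clear beside the post 20 to 59 mm up. 111 mm high, 0.3 to 0.55 kg
- eye2_tube (a joint): how far practice eye 2's rear tube is drawn out, m. 0 = in: black 41 mm cap against the barrel, its end 44 mm behind the barrel's centre; 0.040 = fully out: 40 mm of bright ringed tube, 36 mm across, shows between barrel and cap. Starts clearly out (26 to 36 mm) or in (0 to 4 mm). Slides at 5 N, stays where left
- eye3_barrel (a point): practice eye 3, upright: black level barrel on a post. Point: barrel centre, on its axis, 85 mm above the centre of the foot's flat underside. x: along the barrel to its rear tube, lens at -x; z up. Barrel 44 mm across, from -33 to +33 mm along x, gripped across from above; 52 mm dial and lens to -51 mm; foot disc 64 mm across; clear beside the post 20 to 59 mm up. 111 mm high, 0.3 to 0.55 kg
- eye3_tube (a joint): how far practice eye 3's rear tube is drawn out, m. 0 = in: black 41 mm cap against the barrel, its end 44 mm behind the barrel's centre; 0.040 = fully out: 40 mm of bright ringed tube, 36 mm across, shows between barrel and cap. Starts clearly out (26 to 36 mm) or in (0 to 4 mm). Slides at 5 N, stays where left
- case_top (a point): centre of the flat lid of a closed silver aluminium carrying case (latches and handle on its far side), 100 mm above the desk; the lid is 170 mm along x by 250 mm along y. z is up. The case does not move; it holds two eyes side by side along y
- box_floor (a point): centre of the inner floor (black rubber, 9 mm above the desk) of an open grey plastic storage box, outside 170 mm along x by 250 mm along y, walls 6 mm thick and 50 mm high above the desk (outward lips 8 mm wide at the rim). z is up. The box does not move
- penlight_mid (a point): steel penlight, 15 mm thick, 131 mm long along x, lying on the desk between the eyes; point at its middle. To be left alone
- lens_bar_mid (a point): flat black bar with a row of round test lenses, 170 mm along x, 36 mm wide, up to 9 mm high, lying between the eyes; point at its middle. To be left alone
- occluder_mid (a point): flat black eye-cover paddle, 185 mm long along x, 6 mm thick, at the left; point at its middle. To be left alone
- trial_frame_mid (a point): metal trial spectacle frame, 45 x 130 x 16 mm, lying at the right; point at its middle. To be left alone
- pump_mid (a point): white pump bottle, 66 mm across, 177 mm high, standing at the left; point at its middle. To be left alone
- spray_mid (a point): white and blue spray bottle, 52 mm across, 160 mm high, standing at the left; point at its middle. To be left alone
- eraser_mid (a point): white eraser, 60 x 25 x 14 mm, at the right; point at its middle. To be left alone
Not all that is in view belongs to the job. What is shaped like the part that bears eye1_barrel but turquoise is not meant.

How it is judged:
At the end, for the whole second after the job is handed in: Every eye with its tube out (by more than 18 mm) stands on the case lid and every eye with its tube in (out by less than 10 mm) on the box floor, upright within 0.12 rad, each foot centre at least 28 mm inside the edges of the lid or box (((value of joint eye1_tube above 0.018 m and x of eye1_barrel in the frame of case_top between -0.057 and 0.057 m and y of eye1_barrel in the frame of case_top between -0.097 and 0.097 m and z of eye1_barrel in the frame of case_top between 0.07 and 0.1 m and angle between eye1_barrel's own z axis and vertical below 0.12 rad) or (value of joint eye1_tube below 0.01 m and x of eye1_barrel in the frame of box_floor between -0.057 and 0.057 m and y of eye1_barrel in the frame of box_floor between -0.097 and 0.097 m and z of eye1_barrel in the frame of box_floor between 0.07 and 0.1 m and angle between eye1_barrel's own z axis and vertical below 0.12 rad)) and ((value of joint eye2_tube above 0.018 m and x of eye2_barrel in the frame of case_top between -0.057 and 0.057 m and y of eye2_barrel in the frame of case_top between -0.097 and 0.097 m and z of eye2_barrel in the frame of case_top between 0.07 and 0.1 m and angle between eye2_barrel's own z axis and vertical below 0.12 rad) or (value of joint eye2_tube below 0.01 m and x of eye2_barrel in the frame of box_floor between -0.057 and 0.057 m and y of eye2_barrel in the frame of box_floor between -0.097 and 0.097 m and z of eye2_barrel in the frame of box_floor between 0.07 and 0.1 m and angle between eye2_barrel's own z axis and vertical below 0.12 rad)) and ((value of joint eye3_tube above 0.018 m and x of eye3_barrel in the frame of case_top between -0.057 and 0.057 m and y of eye3_barrel in the frame of case_top between -0.097 and 0.097 m and z of eye3_barrel in the frame of case_top between 0.07 and 0.1 m and angle between eye3_barrel's own z axis and vertical below 0.12 rad) or (value of joint eye3_tube below 0.01 m and x of eye3_barrel in the frame of box_floor between -0.057 and 0.057 m and y of eye3_barrel in the frame of box_floor between -0.097 and 0.097 m and z of eye3_barrel in the frame of box_floor between 0.07 and 0.1 m and angle between eye3_barrel's own z axis and vertical below 0.12 rad))); the robot touches nothing.
It fails at once if another thing on the desk moved by more than 30 mm (distance of any of penlight_mid, lens_bar_mid, occluder_mid, trial_frame_mid, pump_mid, spray_mid, eraser_mid from where it was at the start of the episode above 0.03 m).
It fails at once if an eye's tube was shifted from out to in or from in to out (seen half-way, 10 to 18 mm) (value of joint eye1_tube between 0.01 and 0.018 m or value of joint eye2_tube between 0.01 and 0.018 m or value of joint eye3_tube between 0.01 and 0.018 m).
It fails at once if an eye let fall (faster than 0.4 m/s with the fingers off it, a drop of about 8 mm) ((linear speed of eye1 above 0.4 m/s and contact force between the fingers and eye1 below 0.1 N) or (linear speed of eye2 above 0.4 m/s and contact force between the fingers and eye2 below 0.1 N) or (linear speed of eye3 above 0.4 m/s and contact force between the fingers and eye3 below 0.1 N)).
It fails at once if an eye tipped by more than 0.6 rad (angle between any of eye1_barrel, eye2_barrel, eye3_barrel's own z axis and vertical above 0.6 rad).
It fails at once if an eye slammed onto the case or the box (contact force over 80 N) (contact force between any of eye1, eye2, eye3 and case above 80 N or contact force between any of eye1, eye2, eye3 and storage_box above 80 N).
It also fails if it takes over 61 s, if anything falls off the work surface, if the arm or the gripper's body presses on something with over 40 N, if the wrist force passes 120 N, or if a joint passes its speed limit or range.

## Robot

A 6-joint arm with a two-finger parallel gripper is mounted at the origin on the work surface. World frame = base frame: x ahead of the robot, y to its left, z up, the work surface at z = 0. Lengths are in m, angles in rad, forces in N, time in s.
With the tool pointing down it reaches from about 0.375 to 0.9 m from the base axis. Payload 3.1 kg.
Tool frame: the origin (TCP) lies midway between the tips of the shut fingers; the grasp point (between the pads) lies 19 mm behind it; z points along the fingers, y is the line along which they close (so a half turn about z gives the same grasp; the last joint's range is limited). The gripper opens to 87 mm and grips with 3 to 60 N. Pads are 19 mm wide; open, the fingers measure 117 mm over their backs; the gripper's body (75 mm by 190 mm) begins 51 mm behind the grasp point.
Start: joints at [-1.474, 0.527, 1.433, -0, 1.181, -0.178], TCP at [0.17, -0.601, 0.223] pointing down, gripper open.
Joint ranges: [-3.08, 3.08], [-0.75, 2.2], [0.22, 2.44], [-1.43, 4.57], [0, 2.65], [-2.85, 2.85]. Speed limits (rad/s): [2.79, 2.79, 3.14, 3.14, 3.14, 3.14].

## Interface

Orientations are given as a unit quaternion [x, y, z, w].
In Python, from rig import get_obs, cams, job gives the robot as it stands.
- The arm moves only by the tool servo_tool, never from a script. Its argument "moves" is text: rows parted by semicolons, each of 5 numbers parted by spaces: the shift along the tool's x, y, z in m, then the turn about the tool's z in degrees, then the finger opening in m, from 0 to 0.087. In form: dx dy dz spin claw; .... A call has 1 to 10 rows; each row is the pose to reach, as a shift and turn from the pose commanded when the call began, along the tool's axes at that moment; what a row does not reach only later rows make up. A row lasts 1/12 s, in which the tool goes at most 41.7 mm and 7.16 degrees, less where a joint would pass 70% of its speed; a pose out of reach is approached as far as the arm can. A call with a gripper value outside its range is refused whole. The fingers move at their own pace and stop on an object; "grip_force" is the grip in N (left out, the last holds). Time passes only in rows, so rows that repeat a pose let the fingers close. It gives the time, the measured TCP pose, the force, the opening and the grip force at its end, in the units of the state.
- get_obs(): the state, without advancing time (a new reading comes with each control period).
- cams.camera(name): name is "side" or "top"; returns the picture (400x640x3 uint8, blue, green, red); there is no depth.
- cams.camera_model(name): a dict with "fx", "fy", "cx", "cy" (pixels), "R" (3x3) and "t" (3): a world point X has camera coordinates R X + t. Camera axes: x right, y down, z forward; pixel columns grow to the right and rows downward; lengths in m; the calibration is good to about 2 mm. A picture is of the moment at which its call begins. camera_model takes no time and is no camera call.
- job.hand_in(): hands the job in; it is judged then, once.
The state is a dict: "time": time; "q": joint angles; "joint_velocities": joint speeds; "joint_torque": joint torques, N m; "position": TCP position; "tool_rot": TCP orientation; "ft_force": force on the tool from outside, world axes, zero at the start; "moment": the same for the moment, N m; "grip_width": finger opening in m; "grip_force": force on a finger pad.
Only numpy, scipy, OpenCV 4.12 (cv2) and the standard library are available. Lean on these libraries where they do the work, as an engineer would, in place of code of your own. Each camera call takes 0.05 s, during which the arm holds its last target. There are 200 camera calls.

## Working session

There is one attempt and no reset: what is moved stays moved. The work goes in short steps, Python scripts to look and compute and a tool call to move; the robot and the scene stay as the last step left them, time stands still between calls to the robot, and variables do not carry over. Pictures are saved under pics/ and viewed, at most 10 in all, crops included, and the job is handed in when it is done.

Besides the shell and the picture viewer there is one more tool, called after ">>>" as name(argument=value, ...), one argument or row to a line, values as JSON. servo_tool: Moves the arm, as the interface text tells. Its arguments: {"type":"object","properties":{"moves":{"type":"string"},"grip_force":{"type":"number"}},"required":["moves"]}

```bash
mkdir -p pics; python3 - <<'E'
from rig import get_obs, cams, job
import cv2
for n in("top","side"):
    im=cams.camera(n); cv2.imwrite(f"pics/{n}0.png",im)
    m=cams.camera_model(n); print(n,m)
o=get_obs(); print(o)
E
```

```text
top {'fx': 388.0137018617489, 'fy': 388.0137018617489, 'cx': 326.8289060124231, 'cy': 198.22342105145339, 'R': array([[ 1.38697704e-02, -9.99903794e-01, -1.77846711e-04],
       [-9.91388990e-01, -1.37284978e-02, -1.30228255e-01],
       [ 1.30213285e-01,  1.98255128e-03, -9.91484024e-01]]), 't': array([0.04456817, 0.47667656, 1.06128572])}
side {'fx': 399.6922588195808, 'fy': 399.6922588195808, 'cx': 311.75635713590236, 'cy': 196.26321833024187, 'R': array([[ 0.86044643, -0.50943919,  0.01018071],
       [-0.38542728, -0.66379828, -0.64095058],
       [ 0.33328328,  0.54757972, -0.76751463]]), 't': array([-0.38296974,  0.27704626,  1.16145683])}
{'time': 0.1, 'q': array([-1.47348214e+00,  5.28358700e-01,  1.43377557e+00, -1.68186171e-05,
        1.18137315e+00, -1.78495513e-01]), 'joint_velocities': array([ 1.34550375e-03, -1.97688096e-03, -2.46472602e-03,  1.00954077e-03,
        4.60147268e-05, -3.00862700e-03]), 'joint_torque': array([ 3.33210010e-04, -4.40983558e+01, -1.77150214e+01,  6.35807798e-02,
        5.34116034e-02, -3.87234718e-05]), 'position': array([ 0.17016583, -0.600711  ,  0.22167794]), 'tool_rot': array([ 9.90505293e-01,  1.37471263e-01,  3.10797873e-05, -9.56906722e-04]), 'ft_force': array([0.29982037, 0.51103467, 0.67486222]), 'moment': array([ 0.01325844,  0.00491701, -0.05721095]), 'grip_force': 0.0, 'grip_width': 0.08717937090619651}
```

View pics/top0.png

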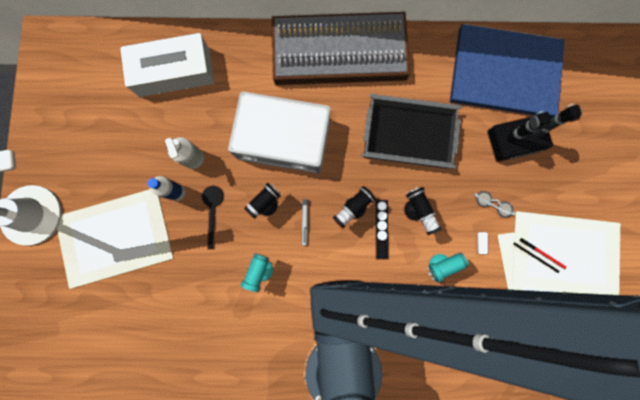

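View pics/side0.png

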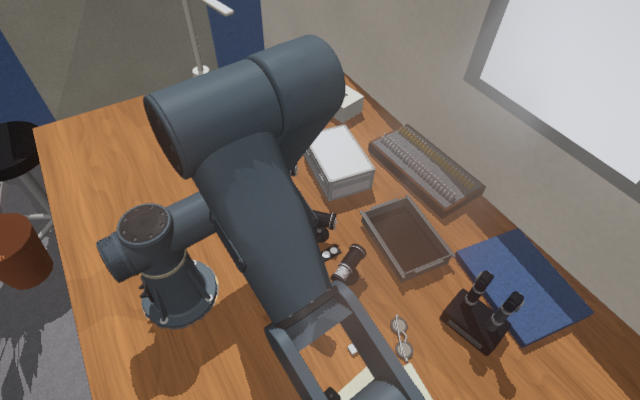

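The top view shows black eyes near (263,202), (353,207) and (423,211), the case at (280,130) and the box at (412,132). The side view is mostly blocked by the arm. I'll enlarge the eyes.

```bash
python3 - <<'E'
import cv2
im=cv2.imread("pics/top0.png")
c=im[175:245,240:450]; cv2.imwrite("pics/crop0.png",cv2.resize(cv2.convertScaleAbs(c,alpha=1.5,beta=15),(798,266),interpolation=cv2.INTER_CUBIC))
c=im[85:180,225:470]; cv2.imwrite("pics/crop1.png",cv2.resize(cv2.convertScaleAbs(c,alpha=1.0,beta=15),(784,304),interpolation=cv2.INTER_CUBIC))
E
```

```text
(no output)
```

View pics/crop0.png

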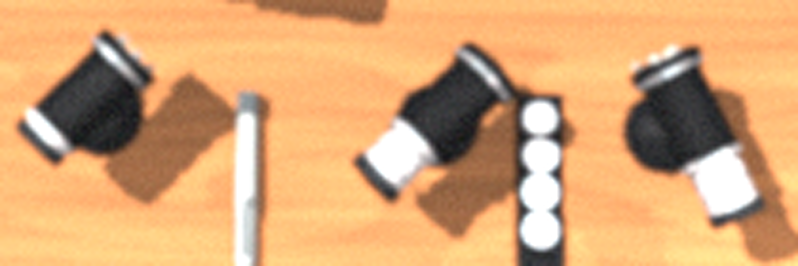

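View pics/crop1.png

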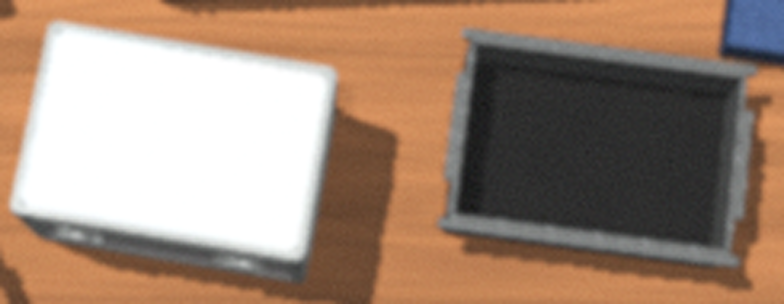

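Left eye (A): only a thin bright band, so its tube is in. The middle eye (B, rear tube towards the lower left) and the right eye (C, rear tube towards the lower right) show about 30 mm of bright tube, so both are out. Next I'll compute positions.

```bash
cat > h.py <<'E'
import numpy as np, sys
from scipy.spatial.transform import Rotation as Ro
from rig import get_obs, cams, job
def ray(n,uv,z):
    m=cams.camera_model(n); R=m["R"]; C=-R.T@m["t"]
    d=R.T@np.array([(uv[0]-m["cx"])/m["fx"],(uv[1]-m["cy"])/m["fy"],1])
    return C+d*(z-C[2])/d[2]
def proj(n,X):
    m=cams.camera_model(n); c=m["R"]@X+m["t"]; return c[0]/c[2]*m["fx"]+m["cx"],c[1]/c[2]*m["fy"]+m["cy"]
def go(x,y,z,yaw):
    o=get_obs(); r=Ro.from_quat(o["tool_rot"]); d=r.inv().apply(np.array([x,y,z])-o["position"])
    a=r.apply([1,0,0]); cy=np.degrees(np.arctan2(a[1],a[0]))
    print("shift",d.round(4),"spin",round(cy-yaw,1),"pos",o["position"].round(4),"yaw",round(cy,1),"F",o["ft_force"].round(1),"w",round(o["grip_width"],4),"t",round(o["time"],2))
E
python3 - <<'E'
from h import *
f=lambda p:(240+p[0]/3.8-.37,175+p[1]/3.8-.37)
for n,front,rear,cap in(("A",(123,60),(52,128),(40,141)),("B",(485,72),(420,136),(374,182)),("C",(667,66),(714,156),(735,215))):
    F,Rr,K=[ray("top",f(p),.085) for p in(front,rear,cap)]
    d=F-K; print(n,((F+Rr)/2).round(4),"yaw",np.degrees(np.arctan2(d[1],d[0])).round(1),"len",np.linalg.norm(F-Rr).round(3),np.linalg.norm(d).round(3))
g=lambda p:(225+p[0]/3.2-.34,85+p[1]/3.2-.34)
for n,P,z in(("case",[(52,24),(334,70),(302,260),(14,210)],.1),("box",[(468,35),(750,72),(738,260),(445,225)],.05)):
    W=np.array([ray("top",g(p),z) for p in P]); e=W[0]-W[1]+W[3]-W[2]
    print(n,W.mean(0).round(4),"yaw",np.degrees(np.arctan2(-e[0],e[1])).round(1)); print(W.round(3))
go(0.4,-.25,.28,25)
E
```

```text
A [0.4636 0.2226 0.085 ] yaw -44.1 len 0.069 0.081
B [ 0.46   -0.0343  0.085 ] yaw -44.6 len 0.065 0.11
C [ 0.4574 -0.2014  0.085 ] yaw 23.7 len 0.071 0.114
case [0.6554 0.1816 0.1   ] yaw -9.0
[[0.756 0.29  0.1  ]
 [0.719 0.049 0.1  ]
 [0.554 0.073 0.1  ]
 [0.593 0.315 0.1  ]]
box [ 0.67   -0.1878  0.05  ] yaw -6.6
[[ 0.772 -0.071  0.05 ]
 [ 0.741 -0.323  0.05 ]
 [ 0.57  -0.307  0.05 ]
 [ 0.597 -0.051  0.05 ]]
shift [ 0.3167 -0.275  -0.0577] spin -9.2 pos [ 0.1702 -0.6007  0.2217] yaw 15.8 F [0.3 0.5 0.7] w 0.0872 t 0.1
```

>>> servo_tool(
  moves="0.385 -0.306 0.02 -8 0.087;0.385 -0.306 0.02 -8 0.087;0.385 -0.306 0.02 -8 0.087;0.385 -0.306 0.02 -8 0.087;0.385 -0.306 0.02 -8 0.087;0.385 -0.306 0.02 -8 0.087;0.385 -0.306 0.02 -8 0.087;0.385 -0.306 0.02 -8 0.087;0.385 -0.306 0.02 -8 0.087;0.385 -0.306 0.02 -8 0.087",
  grip_force=25,
)

```text
time: 0.93
position: [0.4139, -0.2614, 0.2054]
tool_rot: [0.979, 0.206, -0.0, -0.0]
ft_force: [0.0, -0.7, 1.0]
grip_width: 0.0866
grip_force: 0.0
```

```bash
python3 - <<'E'
from h import *
go(.4574,-.2014,.19,23.7)
E
```

```text
shift [ 0.064  -0.0373  0.0154] spin 0.1 pos [ 0.4139 -0.2614  0.2054] yaw 23.8 F [ 0.  -0.7  1. ] w 0.0866 t 0.93
```

>>> servo_tool(
  moves="0.03 -0.018 0.015 0 0.087;0.064 -0.037 0.015 0 0.087;0.064 -0.037 0.015 0 0.087;0.064 -0.037 0.015 0 0.087",
)

```text
time: 1.27
position: [0.4575, -0.2016, 0.1902]
tool_rot: [0.978, 0.209, -0.0, -0.0]
ft_force: [-0.8, 0.2, -0.3]
grip_width: 0.087
grip_force: 0.0
```

```bash
python3 - <<'E'
from h import *
import cv2
s=cams.camera("side"); t=cams.camera("top")
u,v=[int(a) for a in proj("side",np.array([.457,-.2,.1]))]
a=cv2.resize(s[max(v-60,0):v+60,u-65:u+65],(520,480)); 
cv2.imwrite("pics/s1.png",a); print(u,v)
for p in((.457,-.2014,.085),(.46,-.034,.085),(.4636,.2226,.085)): print(proj("side",np.array(p)))
u,v=[int(a) for a in proj("side",np.array([.46,-.05,.07]))]
cv2.imwrite("pics/s_full.png",s)
go(.4574,-.2014,.066,23.7)
E
```

```text
351 256
(np.float64(351.6890979246333), np.float64(259.5098628343964))
(np.float64(321.82956497049776), np.float64(218.29109247603537))
(np.float64(283.62670966265966), np.float64(166.01442625208432))
shift [ 0.0017 -0.002   0.1245] spin 0.1 pos [ 0.4567 -0.2039  0.1905] yaw 23.8 F [-0.5  0.5  0.5] w 0.0873 t 1.37
```

View pics/s1.png

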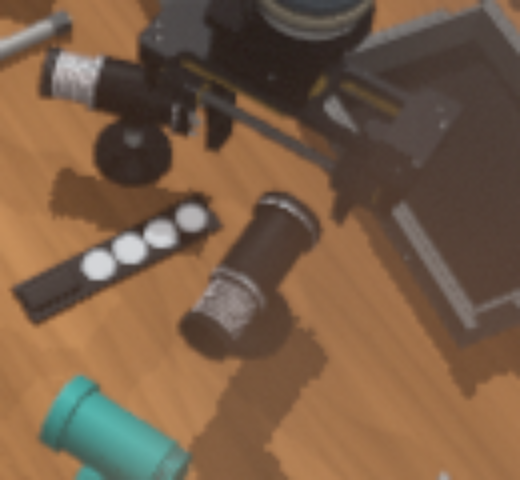

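The side view puts C's barrel centre at about (352,259), against a predicted (351.7,259.5), so the two agree. I'll descend and grip.

>>> servo_tool(
  moves="0 0 0.03 0 0.087;0 0 0.06 0 0.087;0 0 0.09 0 0.087;0 0 0.11 0 0.087;0 0 0.124 0 0.087;0 0 0.124 0 0.087;0 0 0.124 0 0.06;0 0 0.124 0 0.05;0 0 0.124 0 0.03;0 0 0.124 0 0.03",
)

```text
time: 2.2
position: [0.4575, -0.2045, 0.0678]
tool_rot: [0.979, 0.206, 0.001, 0.001]
ft_force: [0.0, 0.1, 0.1]
grip_width: 0.0679
grip_force: 0.0
```

>>> servo_tool(
  moves="0 0 0 0 0.03;0 0 0 0 0.03;0 0 0 0 0.03;0 0 0 0 0.03;0 0 0 0 0.03",
)

```text
time: 2.62
position: [0.4563, -0.2027, 0.0668]
tool_rot: [0.979, 0.206, -0.0, -0.001]
ft_force: [-1.9, 3.8, 4.0]
grip_width: 0.0434
grip_force: 25.0
```

>>> servo_tool(
  moves="0 0 -0.01 0 0.03;0 0 -0.03 0 0.03;0 0 -0.06 0 0.03;0 0 -0.09 0 0.03;0 0 -0.12 0 0.03;0 0 -0.15 0 0.03;0.02 -0.014 -0.16 4 0.03;0.04 -0.028 -0.16 8 0.03;0.065 -0.046 -0.16 12 0.03;0.09 -0.064 -0.16 16 0.03",
)

```text
time: 3.45
position: [0.5136, -0.1083, 0.2271]
tool_rot: [0.998, 0.066, 0.0, 0.0]
ft_force: [-0.8, 0.1, -4.1]
grip_width: 0.0431
grip_force: 25.0
```

```bash
python3 - <<'E'
from h import *
go(.6457,.1203,.226,-9)
E
```

```text
shift [ 0.1609 -0.2094  0.0009] spin 16.5 pos [ 0.5136 -0.1083  0.2271] yaw 7.5 F [-0.8  0.1 -4.1] w 0.0431 t 3.45
```

>>> servo_tool(
  moves="0.02 -0.026 0 3 0.03;0.04 -0.052 0 6 0.03;0.06 -0.078 0 9 0.03;0.08 -0.104 0 12 0.03;0.1 -0.13 0 15 0.03;0.12 -0.156 0 16.5 0.03;0.14 -0.182 0 16.5 0.03;0.152 -0.2 0 16.5 0.03;0.161 -0.209 0 16.5 0.03;0.161 -0.209 0 16.5 0.03",
)

```text
time: 4.28
position: [0.6457, 0.1229, 0.2258]
tool_rot: [0.997, -0.074, 0.001, -0.0]
ft_force: [0.2, 0.4, -5.0]
grip_width: 0.0431
grip_force: 25.0
```

```bash
python3 - <<'E'
from h import *
import cv2
cv2.imwrite("pics/s2.png",cams.camera("side"))
go(.6457,.1203,.166,-9)
E
```

```text
shift [0.0014 0.0006 0.0597] spin 0.4 pos [0.6445 0.1211 0.2257] yaw -8.6 F [-0.1  0.3 -4. ] w 0.0438 t 4.33
```

View pics/s2.png

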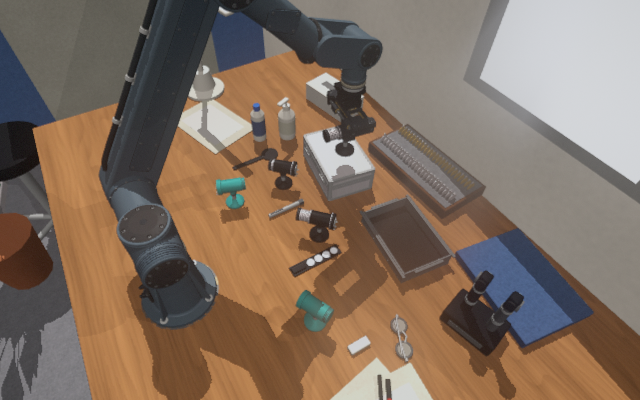

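The side view shows C held upright over the right part of the case, with A and B still standing. I'll lower it gently.

>>> servo_tool(
  moves="0 0 0.015 0 0.03;0 0 0.03 0 0.03;0 0 0.04 0 0.03;0 0 0.048 0 0.03;0 0 0.053 0 0.03;0 0 0.055 0 0.03;0 0 0.056 0 0.03;0 0 0.057 0 0.03;0 0 0.058 0 0.03;0 0 0.058 0 0.03",
)

```text
time: 5.17
position: [0.6448, 0.1201, 0.1691]
tool_rot: [0.997, -0.076, 0.0, -0.0]
ft_force: [1.2, -0.1, -5.4]
grip_width: 0.0434
grip_force: 25.0
```

>>> servo_tool(
  moves="0 0 0.0005 0 0.03;0 0 0.001 0 0.03;0 0 0.001 0 0.03",
)

```text
time: 5.42
position: [0.6446, 0.1202, 0.1677]
tool_rot: [0.997, -0.076, 0.0, 0.0]
ft_force: [-0.2, -0.3, -4.1]
grip_width: 0.0435
grip_force: 25.0
```

>>> servo_tool(
  moves="0 0 0.0005 0 0.03;0 0 0.001 0 0.03;0 0 0.001 0 0.03",
)

```text
time: 5.67
position: [0.6447, 0.1202, 0.1668]
tool_rot: [0.997, -0.076, 0.0, -0.0]
ft_force: [-0.6, -0.7, -4.9]
grip_width: 0.0432
grip_force: 25.0
```

>>> servo_tool(
  moves="0 0 0.0005 0 0.03;0 0 0.001 0 0.03;0 0 0.001 0 0.03",
)

```text
time: 5.92
position: [0.6451, 0.1202, 0.1667]
tool_rot: [0.997, -0.076, 0.001, -0.0]
ft_force: [-1.0, 0.9, 1.4]
grip_width: 0.0433
grip_force: 25.0
```

>>> servo_tool(
  moves="0 0 0 0 0.048;0 0 0 0 0.055;0 0 0 0 0.07;0 0 0 0 0.087;0 0 0 0 0.087;0 0 0 0 0.087;0 0 -0.02 0 0.087;0 0 -0.05 0 0.087;0 0 -0.085 0 0.087;0 0 -0.085 0 0.087",
)

```text
time: 6.75
position: [0.6491, 0.1203, 0.2584]
tool_rot: [0.997, -0.076, 0.007, -0.001]
ft_force: [1.1, -0.3, 1.4]
grip_width: 0.0862
grip_force: 0.0
```

```bash
python3 - <<'E'
from h import *
go(.46,-.0343,.25,-44.6)
E
```

```text
shift [-0.1637  0.1814  0.0056] spin 35.9 pos [0.6491 0.1203 0.2584] yaw -8.7 F [ 1.1 -0.3  1.4] w 0.0862 t 6.75
```

>>> servo_tool(
  moves="-0.02 0.022 0 5 0.087;-0.045 0.05 0 11 0.087;-0.07 0.078 0 17 0.087;-0.095 0.106 0 23 0.087;-0.12 0.134 0.01 29 0.087;-0.145 0.16 0.03 34 0.087;-0.16 0.176 0.05 36 0.087;-0.161 0.181 0.06 36 0.087;-0.161 0.181 0.06 36 0.087;-0.161 0.181 0.06 36 0.087",
)

```text
time: 7.58
position: [0.4584, -0.0348, 0.1907]
tool_rot: [0.925, -0.381, 0.0, -0.0]
ft_force: [0.5, -0.8, 0.2]
grip_width: 0.0872
grip_force: 0.0
```

```bash
python3 - <<'E'
from h import *
import cv2
s=cams.camera("side"); t=cams.camera("top")
u,v=[int(a) for a in proj("side",np.array([.46,-.034,.085]))]
a=cv2.resize(s[v-50:v+50,u-50:u+50],(400,400))
b=cv2.resize(t[85:185,225:345],(480,400)); 
cv2.imwrite("pics/s3.png",np.hstack([a,b[:,:380]])); print(u,v)
go(.46,-.0343,.066,-44.6)
E
```

```text
321 218
shift [-0.0002 -0.0002  0.1255] spin -0.1 pos [ 0.4596 -0.0345  0.1915] yaw -44.7 F [ 0.5 -1.2  0.3] w 0.0869 t 7.68
```

View pics/s3.png

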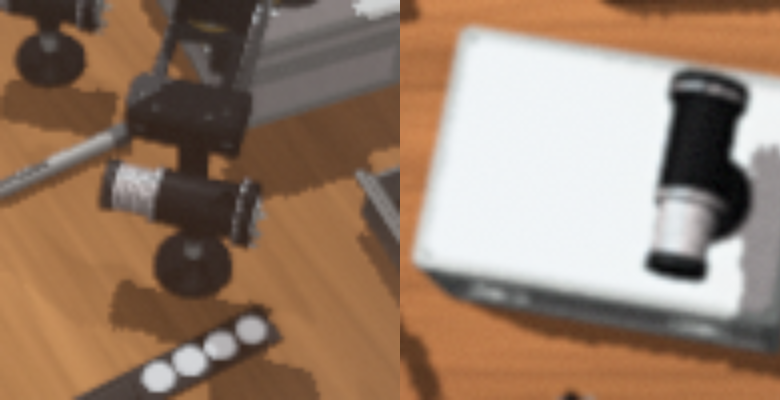

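C stands on the case with its tube still out. B's barrel centre at about (199,200) in the crop matches the prediction. I'll descend and grip B.

>>> servo_tool(
  moves="0 0 0.03 0 0.087;0 0 0.06 0 0.087;0 0 0.09 0 0.087;0 0 0.112 0 0.087;0 0 0.125 0 0.087;0 0 0.125 0 0.087;0 0 0.125 0 0.06;0 0 0.125 0 0.05;0 0 0.125 0 0.03;0 0 0.125 0 0.03",
)

```text
time: 8.52
position: [0.4591, -0.0346, 0.0668]
tool_rot: [0.925, -0.38, 0.001, -0.0]
ft_force: [-0.2, -0.2, 1.0]
grip_width: 0.0679
grip_force: 0.0
```

>>> servo_tool(
  moves="0 0 0 0 0.03;0 0 0 0 0.03;0 0 0 0 0.03;0 0 0 0 0.03;0 0 0 0 0.03",
)

```text
time: 8.93
position: [0.4585, -0.0345, 0.0659]
tool_rot: [0.925, -0.38, 0.001, -0.0]
ft_force: [0.4, 0.5, 2.8]
grip_width: 0.0434
grip_force: 25.0
```

>>> servo_tool(
  moves="0 0 -0.01 0 0.03;0 0 -0.03 0 0.03;0 0 -0.06 0 0.03;0 0 -0.09 0 0.03;0 0 -0.12 0 0.03;0 0 -0.15 0 0.03;0 0 -0.16 0 0.03;0 0 -0.16 0 0.03",
)

```text
time: 9.6
position: [0.4593, -0.0349, 0.2279]
tool_rot: [0.925, -0.38, 0.003, -0.0]
ft_force: [0.3, -0.8, -2.9]
grip_width: 0.0435
grip_force: 25.0
```

```bash
python3 - <<'E'
from h import *
go(.52,.2429,.226,-9)
E
```

```text
shift [-0.1522 -0.2402  0.0017] spin -35.7 pos [ 0.4593 -0.0349  0.2279] yaw -44.7 F [ 0.3 -0.8 -2.9] w 0.0435 t 9.6
```

>>> servo_tool(
  moves="-0.015 -0.024 0 -3 0.03;-0.032 -0.05 0 -7 0.03;-0.05 -0.08 0 -11 0.03;-0.068 -0.108 0 -15 0.03;-0.086 -0.136 0 -19 0.03;-0.104 -0.164 0 -23 0.03;-0.122 -0.192 0 -28 0.03;-0.138 -0.218 0 -32 0.03;-0.152 -0.24 0 -35.5 0.03;-0.152 -0.24 0 -35.5 0.03",
)

```text
time: 10.43
position: [0.5185, 0.2474, 0.2231]
tool_rot: [0.997, -0.077, -0.001, -0.001]
ft_force: [0.4, -0.2, -2.8]
grip_width: 0.0432
grip_force: 25.0
```

```bash
python3 - <<'E'
from h import *
go(.6651,.2429,.226,-9)
E
```

```text
shift [ 0.1455 -0.0182 -0.0032] spin 0.1 pos [0.5185 0.2474 0.2231] yaw -8.9 F [ 0.4 -0.2 -2.8] w 0.0432 t 10.43
```

>>> servo_tool(
  moves="0.02 -0.003 0 0 0.03;0.045 -0.007 0 0 0.03;0.07 -0.011 0 0 0.03;0.095 -0.014 0 0 0.03;0.12 -0.018 0 0 0.03;0.137 -0.021 0 0 0.03;0.145 -0.022 0 0 0.03;0.145 -0.022 0 0 0.03;0.145 -0.022 0.01 0 0.03;0.145 -0.022 0.02 0 0.03",
)

```text
time: 11.27
position: [0.6638, 0.2415, 0.2045]
tool_rot: [0.997, -0.08, -0.001, 0.0]
ft_force: [0.1, 0.6, -3.9]
grip_width: 0.0434
grip_force: 25.0
```

>>> servo_tool(
  moves="0 0 0.01 0 0.03;0 0 0.02 0 0.03;0 0 0.028 0 0.03;0 0 0.033 0 0.03;0 0 0.035 0 0.03;0 0 0.035 0 0.03;0 0 0.035 0 0.03",
)

```text
time: 11.85
position: [0.6658, 0.2417, 0.1709]
tool_rot: [0.997, -0.08, 0.0, -0.0]
ft_force: [0.9, 0.6, -3.4]
grip_width: 0.0435
grip_force: 25.0
```

Contact is expected near z = 0.1665.

>>> servo_tool(
  moves="0 0 0.001 0 0.03;0 0 0.002 0 0.03;0 0 0.003 0 0.03;0 0 0.0035 0 0.03;0 0 0.0035 0 0.03",
)

```text
time: 12.27
position: [0.6654, 0.2416, 0.1671]
tool_rot: [0.997, -0.08, -0.0, 0.0]
ft_force: [0.5, -0.3, -4.2]
grip_width: 0.0434
grip_force: 25.0
```

>>> servo_tool(
  moves="0 0 0.0005 0 0.03;0 0 0.001 0 0.03;0 0 0.001 0 0.03",
)

```text
time: 12.52
position: [0.6655, 0.2416, 0.1661]
tool_rot: [0.997, -0.08, 0.0, -0.0]
ft_force: [-0.2, 0.1, -4.3]
grip_width: 0.0435
grip_force: 25.0
```

>>> servo_tool(
  moves="0 0 0.0005 0 0.03;0 0 0.001 0 0.03;0 0 0.001 0 0.03",
)

```text
time: 12.77
position: [0.666, 0.2416, 0.166]
tool_rot: [0.997, -0.08, 0.001, -0.0]
ft_force: [-0.7, -0.3, 0.1]
grip_width: 0.0432
grip_force: 25.0
```

>>> servo_tool(
  moves="0 0 0 0 0.048;0 0 0 0 0.055;0 0 0 0 0.07;0 0 0 0 0.087;0 0 0 0 0.087;0 0 0 0 0.087;0 0 -0.02 0 0.087;0 0 -0.05 0 0.087;0 0 -0.085 0 0.087;0 0 -0.085 0 0.087",
)

```text
time: 13.6
position: [0.6698, 0.2426, 0.2586]
tool_rot: [0.997, -0.08, 0.007, -0.002]
ft_force: [-0.0, 0.4, 0.9]
grip_width: 0.0861
grip_force: 0.0
```

```bash
python3 - <<'E'
from h import *
go(.4636,.2226,.19,-44.1)
E
```

```text
shift [-0.2013  0.053   0.0654] spin 34.9 pos [0.6698 0.2426 0.2586] yaw -9.2 F [-0.   0.4  0.9] w 0.0861 t 13.6
```

>>> servo_tool(
  moves="-0.02 0.005 0 4 0.087;-0.05 0.013 0 9 0.087;-0.08 0.021 0 14 0.087;-0.11 0.029 0 19 0.087;-0.14 0.037 0 24 0.087;-0.17 0.045 0.01 29 0.087;-0.19 0.05 0.03 34 0.087;-0.197 0.052 0.05 35 0.087;-0.197 0.052 0.06 35 0.087;-0.197 0.052 0.06 35 0.087",
)

```text
time: 14.43
position: [0.4615, 0.2215, 0.1885]
tool_rot: [0.927, -0.376, -0.001, 0.001]
ft_force: [0.9, -0.1, -0.8]
grip_width: 0.0868
grip_force: 0.0
```

```bash
python3 - <<'E'
from h import *
import cv2
s=cams.camera("side"); t=cams.camera("top")
u,v=[int(a) for a in proj("side",np.array([.4636,.2226,.085]))]
a=cv2.resize(s[v-50:v+50,u-50:u+50],(400,400))
b=cv2.resize(t[85:185,225:345],(480,400)); 
cv2.imwrite("pics/s4.png",np.hstack([a,b[:,:380]])); print(u,v)
go(.4636,.2226,.066,-44.1)
E
```

```text
283 166
shift [-0.0011  0.0004  0.1245] spin -0.1 pos [0.4644 0.222  0.1905] yaw -44.2 F [ 1.6  0.1 -0.2] w 0.0868 t 14.53
```

View pics/s4.png

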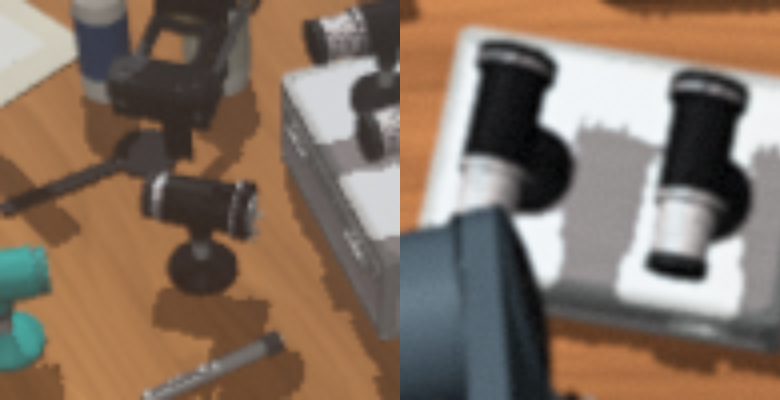

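B and C both stand on the case with tubes out. A's tube is in, and its barrel centre at about (202,203) in the crop is where predicted. I'll grip A.

>>> servo_tool(
  moves="0 0 0.03 0 0.087;0 0 0.06 0 0.087;0 0 0.09 0 0.087;0 0 0.112 0 0.087;0 0 0.124 0 0.087;0 0 0.124 0 0.087;0 0 0.124 0 0.06;0 0 0.124 0 0.05;0 0 0.124 0 0.03;0 0 0.124 0 0.03",
)

```text
time: 15.37
position: [0.4639, 0.2221, 0.0674]
tool_rot: [0.927, -0.376, 0.001, -0.001]
ft_force: [1.5, -0.0, -0.1]
grip_width: 0.068
grip_force: 0.0
```

>>> servo_tool(
  moves="0 0 0 0 0.03;0 0 0 0 0.03;0 0 0 0 0.03;0 0 0 0 0.03;0 0 0 0 0.03",
)

```text
time: 15.78
position: [0.4631, 0.222, 0.0664]
tool_rot: [0.927, -0.376, 0.0, -0.0]
ft_force: [0.8, 1.0, 1.5]
grip_width: 0.0431
grip_force: 25.0
```

>>> servo_tool(
  moves="0 0 -0.01 0 0.03;0 0 -0.03 0 0.03;0 0 -0.06 0 0.03;0 0 -0.09 0 0.03;0 0 -0.12 0 0.03;0 0 -0.14 0 0.03;0 0 -0.14 0 0.03;0 0 -0.14 0 0.03",
)

```text
time: 16.45
position: [0.4624, 0.2217, 0.2065]
tool_rot: [0.927, -0.376, 0.0, -0.0]
ft_force: [-1.0, 0.1, -4.6]
grip_width: 0.0434
grip_force: 25.0
```

```bash
python3 - <<'E'
from h import *
go(.45,-.1878,.206,-7)
E
```

```text
shift [0.2766 0.3022 0.0005] spin -37.2 pos [0.4624 0.2217 0.2065] yaw -44.2 F [-1.   0.1 -4.6] w 0.0434 t 16.45
```

>>> servo_tool(
  moves="0.012 0.013 0 -1 0.03;0.032 0.035 0 -4 0.03;0.054 0.059 0 -7 0.03;0.076 0.083 0 -10 0.03;0.1 0.109 0 -14 0.03;0.124 0.135 0 -18 0.03;0.148 0.162 0 -22 0.03;0.172 0.188 0 -26 0.03;0.196 0.214 0 -30 0.03;0.215 0.235 0 -34 0.03",
)

```text
time: 17.28
position: [0.451, -0.0983, 0.2038]
tool_rot: [0.996, -0.088, -0.002, -0.001]
ft_force: [0.9, 0.8, -4.7]
grip_width: 0.0431
grip_force: 25.0
```

```bash
python3 - <<'E'
from h import *
go(.67,-.1878,.206,-7)
E
```

```text
shift [ 0.2313  0.0498 -0.0034] spin -3.1 pos [ 0.451  -0.0983  0.2038] yaw -10.1 F [ 0.9  0.8 -4.7] w 0.0431 t 17.28
```

>>> servo_tool(
  moves="0.015 0.004 0 -1 0.03;0.04 0.009 0 -2 0.03;0.068 0.015 0 -3 0.03;0.096 0.021 0 -3 0.03;0.124 0.027 0 -3 0.03;0.152 0.033 0 -3 0.03;0.18 0.039 0 -3 0.03;0.207 0.045 0 -3 0.03;0.225 0.049 0 -3 0.03;0.231 0.05 0 -3 0.03",
)

```text
time: 18.12
position: [0.6726, -0.1877, 0.2018]
tool_rot: [0.998, -0.063, -0.001, -0.001]
ft_force: [1.4, -0.6, -4.4]
grip_width: 0.0439
grip_force: 25.0
```

>>> servo_tool(
  moves="0 0 0.01 0 0.03;0 0 0.03 0 0.03;0 0 0.05 0 0.03;0 0 0.07 0 0.03;0 0 0.09 0 0.03;0 0 0.105 0 0.03;0 0 0.115 0 0.03;0 0 0.12 0 0.03;0 0 0.122 0 0.03;0 0 0.122 0 0.03",
)

```text
time: 18.95
position: [0.671, -0.1864, 0.0837]
tool_rot: [0.998, -0.063, -0.001, -0.0]
ft_force: [-0.3, -0.1, -4.1]
grip_width: 0.0435
grip_force: 25.0
```

Contact is expected near 0.0752.

>>> servo_tool(
  moves="0 0 0.002 0 0.03;0 0 0.004 0 0.03;0 0 0.006 0 0.03;0 0 0.007 0 0.03;0 0 0.0075 0 0.03;0 0 0.0075 0 0.03",
)

```text
time: 19.45
position: [0.6715, -0.1867, 0.0766]
tool_rot: [0.998, -0.063, -0.0, -0.0]
ft_force: [1.0, 1.2, -5.5]
grip_width: 0.0432
grip_force: 25.0
```

>>> servo_tool(
  moves="0 0 0.0005 0 0.03;0 0 0.001 0 0.03;0 0 0.001 0 0.03",
)

```text
time: 19.7
position: [0.6715, -0.1867, 0.0756]
tool_rot: [0.998, -0.063, 0.0, 0.0]
ft_force: [-0.3, 0.4, -5.9]
grip_width: 0.0434
grip_force: 25.0
```

>>> servo_tool(
  moves="0 0 0.0005 0 0.03;0 0 0.001 0 0.03;0 0 0.001 0 0.03",
)

```text
time: 19.95
position: [0.6718, -0.1867, 0.0755]
tool_rot: [0.998, -0.063, 0.0, 0.0]
ft_force: [-1.6, 1.1, -0.2]
grip_width: 0.0431
grip_force: 25.0
```

Contact felt. I'll release, rise and check.

>>> servo_tool(
  moves="0 0 0 0 0.048;0 0 0 0 0.055;0 0 0 0 0.07;0 0 0 0 0.087;0 0 0 0 0.087;0 0 0 0 0.087;0 0 -0.02 0 0.087;0 0 -0.05 0 0.087;0 0 -0.09 0 0.087;0 0 -0.13 0 0.087",
)

```text
time: 20.78
position: [0.6706, -0.1864, 0.2047]
tool_rot: [0.998, -0.063, -0.001, -0.001]
ft_force: [0.7, -0.5, 1.0]
grip_width: 0.0864
grip_force: 0.0
```

>>> servo_tool(
  moves="-0.03 0.02 -0.03 0 0.087;-0.06 0.04 -0.06 0 0.087;-0.09 0.06 -0.06 0 0.087;-0.12 0.08 -0.06 0 0.087;-0.15 0.1 -0.06 0 0.087;-0.17 0.11 -0.06 0 0.087;-0.17 0.11 -0.06 0 0.087;-0.17 0.11 -0.06 0 0.087;-0.17 0.11 -0.06 0 0.087",
)

```text
time: 21.53
position: [0.4898, -0.2747, 0.2649]
tool_rot: [0.998, -0.063, 0.001, 0.0]
ft_force: [0.2, 0.6, -0.8]
grip_width: 0.0872
grip_force: 0.0
```

```bash
python3 - <<'E'
from h import *
import cv2
s=cams.camera("side"); t=cams.camera("top")
cv2.imwrite("pics/end.png",np.hstack([cv2.resize(t[80:260,150:500],(400,206)).repeat(1,0),cv2.resize(s[80:286,200:600],(400,206))]))
go(.5,-.3,.26,-7)
E
```

```text
shift [0.0129 0.0243 0.0046] spin -0.1 pos [ 0.4902 -0.2743  0.2646] yaw -7.1 F [ 0.1  0.4 -1.1] w 0.087 t 21.63
```

View pics/end.png

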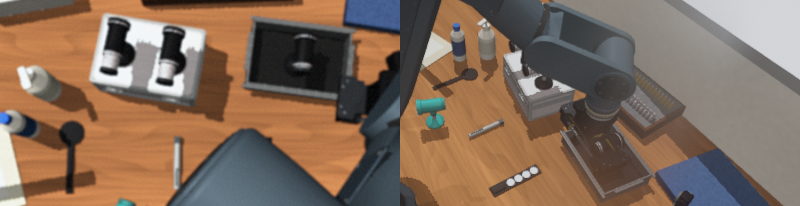

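The top view (left half) shows two eyes with tubes out on the lid and one with its tube in standing inside the box. The other things are undisturbed and the gripper is clear.

```bash
python3 -c "
from rig import job
print(job.hand_in())"
```

```text
the job is handed in; nothing more can be done
None
```

The job is handed in at about 22 s of the 61 s allowed: the two eyes with tubes out stand on the case lid and the one with its tube in stands inside the box; the final pictures show all three upright and the visible desk items undisturbed, but the hand-in returned no verdict.

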